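# Open the green-door glassware cabinet

### The arm

A 6-joint arm with a two-finger parallel gripper is mounted at the origin on the work surface. World frame = base frame: x ahead of the robot, y to its left, z up, the work surface at z = 0. Lengths are in m, angles in rad, forces in N, time in s.
With the tool pointing down it reaches from about 0.25 to 0.725 m from the base axis. Payload 4 kg.
Tool frame: the origin (TCP) lies between the finger pads; the fingertips stand 17 mm ahead of it and the grasp point (between the pads) lies 2 mm behind it; z points along the fingers, y is the direction in which the jaws open and shut (so a half turn about z gives the same grasp; the last joint's range is limited). The gripper opens to 85 mm and grips with 20 to 120 N. Pads are 22 mm wide; open, the fingers measure 114 mm over their backs; the gripper's body (76 mm by 85 mm) begins 54 mm behind the grasp point. The pads swing forward as they close: fully open they stand 13 mm farther back than shut.
Start: joints at [1.29, 0.241, 0.005, 1.335, 0, 1.571], TCP at [0.139, 0.48, 0.248] pointing down, gripper open.
Joint ranges: [-2.72, 2.72], [-1.05, 1.87], [-1.09, 1.28], [-1.99, 2.15], [-1.42, 1.44], [-3.14, 3.14]. Speed limits (rad/s): [2.79, 2.79, 3.14, 3.14, 3.14, 3.14].

### API

Orientations are given as a unit quaternion [x, y, z, w].
In Python, from workcell import readout, viewer, order gives the robot as it stands. The module is installed in compiled form; this text tells all that it offers.
- The arm moves only by the shell command python3 -m crank 'ROWS'. ROWS is text: rows parted by semicolons, each of 7 numbers parted by spaces: the shift along the tool's x, y, z in m, then the turn, a rotation vector about the tool's x, y, z in rad, then the gripper's target within -1 to 1 (shut at 1, half-way at 0, fully open at -1). A call has 1 to 20 rows; each row shifts and turns the pose as measured when the row begins, along the tool's axes as they then stand; what a row does not reach is not made up. A row lasts 1/12 s, in which the tool goes at most 41.7 mm and 7.16 degrees, less where a joint would pass 70% of its speed; a pose out of reach is approached as far as the arm can. A call with a gripper value outside its range is refused whole. The fingers move at their own pace and stop on an object; the grip force is fixed at half the most. Time passes only in rows, so rows that do not move let the fingers close. It gives the time, the measured TCP pose, the force and the opening at its end, in the units of the state.
- readout.get_obs(): the state, without advancing time (a new reading comes with each control period).
- viewer.camera(name): name is "side" or "top" or "wrist"; returns the picture (384x512x3 uint8, red, green, blue); there is no depth.
- viewer.calibration(name): a dict with "fx", "fy", "cx", "cy" (pixels), "D" ([k1, k2, p1, p2, k3] as OpenCV has them; the pictures are not rectified), "eye" and "rotation" of the camera in the world. Camera axes: x right, y down, z forward; pixel columns grow to the right and rows downward; lengths in m; the calibration is good to about 2 mm. A picture is of the moment at which its call begins: read the wrist's pose just before it. calibration takes no time and is no camera call; for the wrist camera it gives the pose at the moment of the call.
- order.job_done(): hands the job in, once; it reports no verdict.
The state is a dict: "clock": time; "joint_pos": joint angles; "joint_vel": joint speeds; "tau": joint torques, N m; "eef_pos": TCP position; "tool_rot": TCP orientation; "ft_force": force on the tool from outside, world axes, zero at the start; "ft_torque": the same for the moment, N m; "grip_width": finger opening in m.
Only numpy, scipy, OpenCV 4.12 (cv2) and the standard library are available. Lean on these libraries where they do the work, as an engineer would, in place of code of your own. Each camera call takes 0.05 s, during which the arm holds its last target. There are 200 camera calls.

### The job

Two small glassware cabinets with sliding doors stand side by side on the lab bench. Open the one with the green door: slide the green door along its track all the way behind its white neighbour, and let go. Leave that white door shut, and leave the orange door of the other cabinet where it is.

Things in the scene. Friction and masses are not known exactly. Their poses are not given: they have to be found in the camera images.
- green_door (a joint): travel of the green door, m: 0 = shut, 0.108 = end stop, fully behind its white neighbour; starts at 0 to 0.04. It runs in the rear track of its cabinet with 2 N friction and stays where left. Both cabinets: 300 mm wide, 120 deep, 180 high, fixed on a 20 mm ledge, tops 200 mm above the bench, doors on the side away from the robot. The green one may be left or right.
- green_grip (a point): point on the green door's pull, an upright green bar 14 x 14 mm, 60 tall, top level with the cabinet's top. The point is on its centre line, 20 mm below its top. Two thin stems hold it 54 mm off the green door's face; 30 mm free gap to the front rail, 70 mm free on either side. Axes: z up, x out of the cabinet's front, y along the tracks; the door opens towards -y.
- white_door (a joint): travel of the white door beside the green one, in the front track, m: 0 = shut (starts so), 0.108 = slid across the green door; leave it shut. Its own white pull, alike in size and height, is 200 mm from the green pull along the tracks when both are shut, 92 mm when the green door is fully open.
- orange_grip (a point): the same point on the orange pull (like the green one) of the other cabinet, whose rear door is orange; that door starts 0 to 40 mm open and is to be left where it is.

How it is judged:
By the outcome, as a careful person would: the job done as asked, in the order asked, and still so for the second after the job is handed in, with the robot touching nothing.
It also fails if it takes over 29 s, if anything falls off the work surface, if the arm or the gripper's body presses on something with over 40 N, if the wrist force passes 120 N, or if a joint passes its speed limit or range.

## Working session

There is one attempt and no reset: what is moved stays moved. The work goes in short steps, Python scripts to look and compute and a shell command to move; the robot and the scene stay as the last step left them, time stands still between calls to the robot, and variables do not carry over. Pictures are saved under pics/ and viewed, about 8 in all and at most 12, crops included, and the job is handed in when it is done.

```bash
mkdir -p pics
cat > h.py <<'E'
import numpy as np, cv2
from workcell import readout, viewer, order
def snap(n,f):
    c=viewer.calibration(n); im=np.array(viewer.camera(n)); cv2.imwrite(f'pics/{f}.png',im[:,:,::-1]); return c,im
def ray(c,uv):
    K=np.array([[c['fx'],0,c['cx']],[0,c['fy'],c['cy']],[0,0,1]])
    p=cv2.undistortPoints(np.array([[uv]],float),K,np.array(c['D'],float))[0,0]
    d=np.array(c['rotation'])@np.array([p[0],p[1],1]); return np.array(c['eye']),d
def plane(c,uv,z):
    e,d=ray(c,uv); return e+d*(z-e[2])/d[2]
def blobs(im,name,amin=15):
    h=cv2.cvtColor(im,cv2.COLOR_RGB2HSV)
    lo,hi={'green':((40,80,40),(90,255,255)),'orange':((5,130,80),(22,255,255))}[name]
    m=cv2.inRange(h,lo,hi); n,l,s,ce=cv2.connectedComponentsWithStats(m)
    return [(s[i].tolist(),ce[i].round(1).tolist()) for i in range(1,n) if s[i][4]>=amin]
E
python3 - <<'E'
from h import *
o=readout.get_obs(); print(o)
ims=[]
for n in('side','top'):
    c,im=snap(n,n+'0'); print(n,c); ims.append(im)
    for k in('green','orange'): print(k,blobs(im,k))
cv2.imwrite('pics/both0.png',cv2.resize(np.hstack(ims),(800,300))[:,:,::-1])
E
```

```text
{'clock': 0.0, 'joint_pos': array([ 1.29000811e+00,  2.41407325e-01,  3.72645593e-03,  1.33519256e+00,
       -2.48846304e-05,  1.57080403e+00]), 'joint_vel': array([ 0.00235652, -0.00065056,  0.00040177,  0.00031658,  0.00055033,
       -0.00021275]), 'tau': array([-8.57939085e-04, -3.72313321e+01,  2.52410191e+01,  1.69333408e-02,
       -4.62556602e-05, -5.89346278e-07]), 'eef_pos': array([0.13839907, 0.47984693, 0.24741659]), 'tool_rot': array([ 1.39937079e-01,  9.90159853e-01, -1.03007549e-03, -1.33004250e-04]), 'ft_force': array([-0.08585244, -0.3975342 ,  0.61066738]), 'ft_torque': array([-0.02731823,  0.0116996 ,  0.04082606]), 'grip_width': 0.08535965870847544}
side {'fx': 446.743284101187, 'fy': 446.743284101187, 'cx': 254.554299235043, 'cy': 192.56446115774432, 'D': array([-0.12785792,  0.        ,  0.        ,  0.        ,  0.        ]), 'eye': array([0.32789083, 0.75692905, 0.735158  ]), 'rotation': array([-0.107883  ,  0.90825311, -0.40158528,  0.04654907])}
green [([175, 54, 85, 26, 575], [229.0, 71.6]), ([264, 71, 10, 12, 95], [268.4, 76.9]), ([306, 188, 5, 63, 258], 
[... 706 characters left out ...]
array([-0.08844273,  0.        ,  0.        ,  0.        ,  0.        ]), 'eye': array([0.33727156, 0.12884558, 0.81248436]), 'rotation': array([-0.64294116,  0.75850201, -0.08160401,  0.06813334])}
green [([486, 0, 26, 48, 315], [500.8, 22.0]), ([139, 242, 11, 10, 87], [144.2, 246.6]), ([142, 254, 94, 34, 404], [188.6, 270.9])]
orange [([22, 0, 167, 29, 1718], [92.7, 11.8]), ([144, 0, 8, 4, 16], [146.8, 0.8]), ([194, 0, 46, 7, 122], [214.0, 2.0]), ([386, 0, 85, 47, 1877], [422.9, 24.1]), ([265, 18, 22, 67, 733], [276.9, 46.5]), ([202, 35, 25, 22, 423], [214.5, 45.7]), ([0, 136, 21, 35, 129], [12.6, 153.6]), ([381, 158, 10, 10, 71], [385.9, 162.3]), ([387, 167, 85, 34, 357], [429.5, 183.7])]
```

View pics/top0.png

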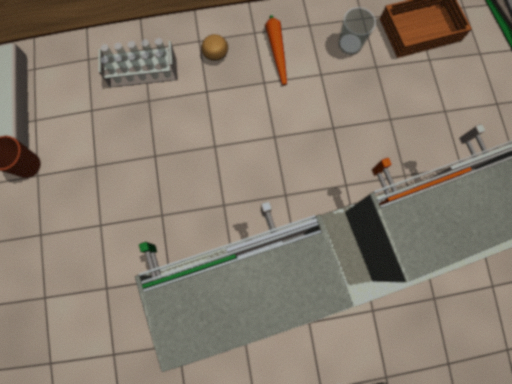

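View pics/side0.png

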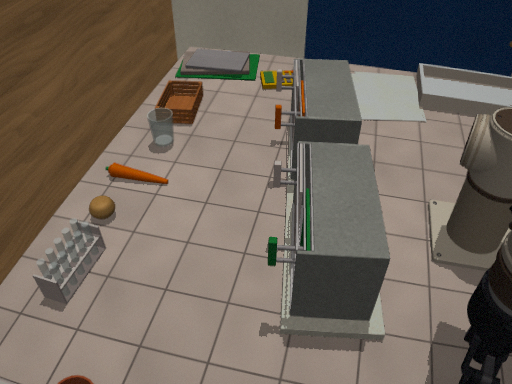

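The top view shows the green pull at about (148,245), its white neighbour at (266,208), and the orange pull at (382,164). The green cabinet is on the left (+y), and the side view agrees. Next I'll zoom in and measure.

```bash
sed -i "s/d=np.array(c\['rotation'\])@/d=R.from_quat(c['rotation']).as_matrix()@/; 1a from scipy.spatial.transform import Rotation as R" h.py
python3 - <<'E'
from h import *
t=cv2.imread('pics/top0.png'); s=cv2.imread('pics/side0.png')
a=cv2.resize(t[230:290,130:190],(400,400),interpolation=0); b=cv2.resize(s[225:275,255:305],(400,400),interpolation=0)
cv2.imwrite('pics/z0.png',np.hstack([a,b]))
c=viewer.calibration('top')
for n,uv in dict(green=(148,245),white=(266,206),orange=(382,163),white2=(476,131),cabL=(138,277),cabR=(317,220),cabBL=(163,369),cabBR=(353,305)).items(): print(n,plane(c,uv,.2).round(4))
c=viewer.calibration('side')
for n,uv in dict(green=(272,240),white=(279,167),orange=(278,108),cabL=(293,250),cabR=(301,142),cabBL=(388,258)).items(): print(n,plane(c,uv,.2).round(4))
E
```

```text
green [0.4102 0.2773 0.2   ]
white [0.4406 0.0886 0.2   ]
orange [ 0.4789 -0.1076  0.2   ]
white2 [ 0.5077 -0.2809  0.2   ]
cabL [0.3646 0.2981 0.2   ]
cabR [0.406  0.0145 0.2   ]
cabBL [0.2269 0.2778 0.2   ]
cabBR [ 0.271  -0.0142  0.2   ]
green [0.4107 0.2878 0.2   ]
white [0.4357 0.1038 0.2   ]
orange [ 0.4788 -0.1038  0.2   ]
cabL [0.3744 0.3005 0.2   ]
cabR [0.4077 0.0136 0.2   ]
cabBL [0.2273 0.283  0.2   ]
```

View pics/z0.png

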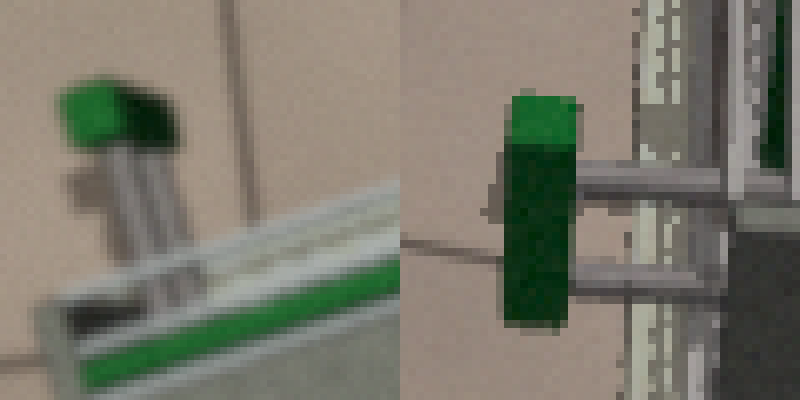

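The zoom shows the pull's top face centred at about (143.5,246.8) in the top view and (272.5,239.5) in the side view.

Run:
```python
from h import *
ct,cs=viewer.calibration('top'),viewer.calibration('side')
def tri(a,b):
    (e1,d1),(e2,d2)=ray(ct,a),ray(cs,b)
    k=np.linalg.lstsq(np.stack([d1,-d2],1),e2-e1,rcond=None)[0]
    p,q=e1+k[0]*d1,e2+k[1]*d2; return (p+q)/2, np.linalg.norm(p-q)
a,b=(143.5,246.8),(272.5,239.5)
print(plane(ct,a,.2),plane(cs,b,.2),tri(a,b))
# rear-track/ front edges: fit direction from green strip in top view
im=cv2.imread('pics/top0.png')[:,:,::-1].copy()
h=cv2.cvtColor(im,cv2.COLOR_RGB2HSV);m=cv2.inRange(h,(40,80,40),(90,255,255)); m[:252]=0
ys,xs=np.nonzero(m)
P=np.array([plane(ct,(x,y),.19)[:2] for x,y in zip(xs,ys)])
vx,vy,x0,y0=cv2.fitLine(P.astype(np.float32),cv2.DIST_HUBER,0,.01,.01).ravel(); print('strip dir',vx,vy, np.degrees(np.arctan2(vy,vx)))
for p,q in (((138,277),(317,220)),((163,369),(353,305))):
    d=plane(ct,q,.2)-plane(ct,p,.2); print(np.degrees(np.arctan2(d[1],d[0])))
o=readout.get_obs(); T=R.from_quat(o['tool_rot']).as_matrix(); print(T)
```

```text
[0.40860544 0.28446668 0.2       ] [0.41013394 0.28654063 0.2       ] (array([0.40961626, 0.28498461, 0.19816106]), np.float64(0.0015834868566074632))
strip dir 0.15639304 -0.9876949 -81.002396
-81.70416237094767
-81.3950773469649
[[-9.60837293e-01  2.77112710e-01 -4.92690258e-04]
 [ 2.77113147e-01  9.60835583e-01 -1.81258012e-03]
 [-2.88946572e-05 -1.87812552e-03 -9.99998236e-01]]
```

```bash
python3 -m crank '0 0 -0.03 0 0 0 -1; 0 0 -0.02 0 0 0 -1; -.02 -.007 0 0 0 0 -1; -.0224 -.008 0 0 0 0 -1; -.0224 -.008 0 0 0 0 -1; -.0224 -.008 0 0 0 0 -1; -.0224 -.008 0 0 0 0 -1; -.0224 -.008 0 0 0 0 -1; -.0224 -.008 0 0 0 0 -1; -.0224 -.008 0 0 0 0 -1; -.0224 -.008 0 0 0 0 -1; -.0224 -.008 0 0 0 0 -1; -.0224 -.008 0 0 0 0 -1; -.0224 -.008 0 0 0 0 -1; -.0224 -.008 0 0 0 -.108 -1; 0 0 0 0 0 -.108 -1; 0 0 0 0 0 -.108 -1; 0 0 0 0 0 -.108 -1; 0 0 0 0 0 0 -1'
cat > where.py <<'E'
from h import *
import sys
g=np.array([float(v) for v in sys.argv[1:4]])
o=readout.get_obs(); r=R.from_quat(o['tool_rot']); T=r.as_matrix()
D=R.from_matrix(np.array([[-.988,-.151,0],[-.151,.988,0],[0,0,-1]]).T).as_matrix()
print(o['clock'],o['eef_pos'].round(4),'tool shift',(T.T@(g-o['eef_pos'])).round(4),'turn',(r.inv()*R.from_matrix(D)).as_rotvec().round(3),o['ft_force'].round(1),o['grip_width'])
E
python3 where.py .4095 .2855 .178
```

```text
clock: 1.68
eef_pos: [0.3966, 0.2877, 0.2895]
tool_rot: [-0.086, 0.996, -0.01, -0.008]
ft_force: [0.5, -0.4, -0.1]
grip_width: 0.0851
1.6833 [0.3966 0.2877 0.2895] tool shift [-0.0142 -0.0023  0.1113] turn [-0.019 -0.017  0.021] [ 0.5 -0.4 -0.1] 0.0851362144689733
```

```bash
python3 -m crank '-.014 -.002 .02 -.019 -.017 .021 -1; 0 0 .02 0 0 0 -1; 0 0 .01 0 0 0 -1; 0 0 0 0 0 0 -1; 0 0 0 0 0 0 -1'
python3 where.py .4095 .2855 .178
python3 - <<'E'
from h import *
ims=[]
for n in('side','top','wrist'): ims.append(snap(n,n+'1')[1])
ct=viewer.calibration('top')
cv2.imwrite('pics/a1.png',np.hstack([cv2.resize(ims[0][150:300,200:350],(400,400)),cv2.resize(ims[2],(400,400))])[:,:,::-1])
E
```

```text
clock: 2.1
eef_pos: [0.4105, 0.2877, 0.2368]
tool_rot: [-0.069, 0.998, 0.0, -0.0]
ft_force: [-1.6, -0.0, 0.4]
grip_width: 0.0857
2.1 [0.4105 0.2877 0.2368] tool shift [ 0.0013 -0.002   0.0588] turn [ 0.001 -0.    -0.013] [-1.6 -0.   0.4] 0.08566631214680287
```

View pics/a1.png

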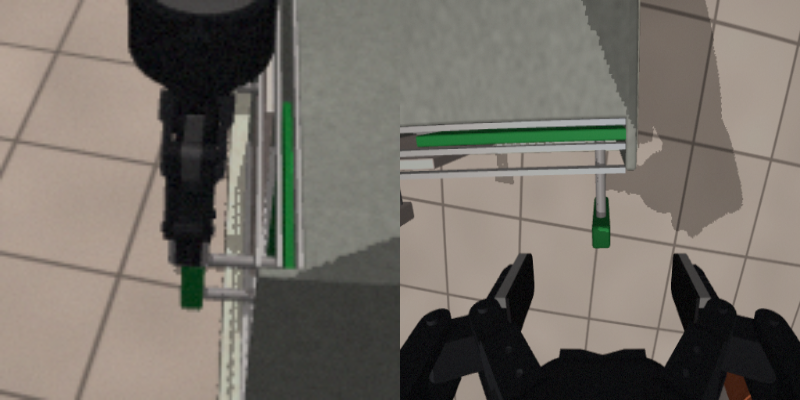

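The wrist view shows the pull centred between the open jaws, with the jaws parallel to the track. I'll descend and then close.

```bash
python3 - <<'E'
from h import *
im=cv2.imread('pics/wrist1.png')[:,:,::-1].copy(); c=viewer.calibration('wrist')
s=min((b for b in blobs(im,'green')),key=lambda b:-b[0][1]); print(s)
x,y,w,hh,_=s[0]
# top face is the lower (nearer) half of the blob
for v in (y+hh-.5,y+hh*0.55): print(plane(c,(x+w/2,v),.2))
E
python3 -m crank '.0015 -.002 .02 0 0 -.013 -1; 0 0 .02 0 0 0 -1; 0 0 .018 0 0 0 -1; 0 0 0 0 0 0 -1; 0 0 0 0 0 0 -1'; python3 where.py .4095 .2855 .178
```

```text
([246, 189, 23, 49, 748], [257.3, 219.8])
[0.41660301 0.28735171 0.2       ]
[0.40302097 0.28545941 0.2       ]
clock: 2.67
eef_pos: [0.4133, 0.2893, 0.1846]
tool_rot: [-0.076, 0.997, 0.004, 0.007]
ft_force: [-0.1, -0.3, 0.3]
grip_width: 0.0853
2.6667 [0.4133 0.2893 0.1846] tool shift [ 0.0044 -0.0032  0.0065] turn [0.007 0.014 0.   ] [-0.1 -0.3  0.3] 0.08533337997522542
```

```bash
python3 -m crank '.004 -.003 .006 .007 .014 0 -1; 0 0 0 0 0 0 -1; 0 0 0 0 0 0 0; 0 0 0 0 0 0 0.3; 0 0 0 0 0 0 0.6; 0 0 0 0 0 0 1; 0 0 0 0 0 0 1; 0 0 0 0 0 0 1; 0 0 0 0 0 0 1; 0 0 0 0 0 0 1; 0 0 0 0 0 0 1; 0 0 0 0 0 0 1'; python3 where.py .4095 .2855 .178
```

```text
clock: 3.67
eef_pos: [0.4124, 0.2875, 0.1843]
tool_rot: [-0.076, 0.997, 0.002, 0.004]
ft_force: [0.9, -0.5, -0.1]
grip_width: 0.0131
3.6667 [0.4124 0.2875 0.1843] tool shift [ 0.0033 -0.0016  0.0063] turn [0.004 0.008 0.   ] [ 0.9 -0.5 -0.1] 0.013083633452049792
```

Gripped at 13 mm width. Opening is along tool -y.

```bash
python3 -m crank '0 -.005 0 0 0 0 1; 0 -.01 0 0 0 0 1; 0 -.012 0 0 0 0 1; 0 -.012 0 0 0 0 1; 0 -.012 0 0 0 0 1; 0 0 0 0 0 0 1'; python3 where.py .4095 .2855 .178
```

```text
clock: 4.17
eef_pos: [0.421, 0.2334, 0.1843]
tool_rot: [-0.077, 0.997, 0.003, 0.004]
ft_force: [0.4, 0.4, -1.9]
grip_width: 0.0133
4.1667 [0.421  0.2334 0.1843] tool shift [0.0035 0.0532 0.0066] turn [0.005 0.009 0.002] [ 0.4  0.4 -1.9] 0.013316548293513936
```

```bash
python3 -m crank '0 -.01 0 0 0 0 1; 0 -.01 0 0 0 0 1; 0 -.005 0 0 0 0 1; 0 -.004 0 0 0 0 1; 0 0 0 0 0 0 1'; python3 where.py .4095 .2855 .178;  python3 -m crank '0 -.004 0 0 0 0 1; 0 -.004 0 0 0 0 1; 0 -.004 0 0 0 0 1'; python3 where.py .4095 .2855 .178
```

```text
clock: 4.58
eef_pos: [0.4263, 0.2005, 0.1843]
tool_rot: [-0.075, 0.997, 0.003, 0.005]
ft_force: [0.0, 0.9, -0.2]
grip_width: 0.0131
4.5833 [0.4263 0.2005 0.1843] tool shift [0.0039 0.0865 0.0068] turn [ 0.006  0.01  -0.001] [ 0.   0.9 -0.2] 0.0131120165109833
clock: 4.83
eef_pos: [0.4282, 0.1886, 0.1843]
tool_rot: [-0.076, 0.997, 0.004, 0.005]
ft_force: [0.3, 2.4, 0.4]
grip_width: 0.0133
4.8333 [0.4282 0.1886 0.1843] tool shift [0.0039 0.0985 0.007 ] turn [0.007 0.01  0.   ] [0.3 2.4 0.4] 0.013281385261450875
```

Moved about 100 mm so far with no end stop yet, so I'll continue in small rows.

```bash
python3 -m crank '0 -.003 0 0 0 0 1; 0 -.003 0 0 0 0 1'; python3 -m crank '0 -.003 0 0 0 0 1; 0 -.003 0 0 0 0 1';  python3 -m crank '0 -.003 0 0 0 0 1'; python3 where.py .4095 .2855 .178
```

```text
clock: 5.0
eef_pos: [0.4292, 0.1823, 0.1843]
tool_rot: [-0.076, 0.997, 0.004, 0.005]
ft_force: [1.6, 1.6, -0.0]
grip_width: 0.0131
clock: 5.17
eef_pos: [0.4294, 0.1811, 0.1844]
tool_rot: [-0.077, 0.997, 0.011, 0.004]
ft_force: [-2.9, 18.0, -3.2]
grip_width: 0.013
clock: 5.25
eef_pos: [0.4294, 0.1812, 0.1844]
tool_rot: [-0.079, 0.997, 0.014, 0.004]
ft_force: [-1.9, 15.8, -0.4]
grip_width: 0.013
5.25 [0.4294 0.1812 0.1844] tool shift [0.0034 0.1059 0.0093] turn [0.028 0.009 0.006] [-1.9 15.8 -0.4] 0.013040079873841868
```

End stop reached: 18 N force rise after 107.5 mm of travel. Now release.

```bash
python3 -m crank '0 0 0 0 0 0 1; 0 0 0 0 0 0 0.5; 0 0 0 0 0 0 0; 0 0 0 0 0 0 -.5; 0 0 0 0 0 0 -1; 0 0 0 0 0 0 -1; 0 0 0 0 0 0 -1; 0 0 0 0 0 0 -1; 0 0 0 0 0 0 -1'; python3 where.py .4255 .1795 .178
python3 - <<'E'
from h import *
im=snap('wrist','w2')[1]
t=snap('top','t2')[1]
cv2.imwrite('pics/a2.png',np.hstack([cv2.resize(t,(400,400)),cv2.resize(im,(400,400))])[:,:,::-1])
E
```

```text
clock: 6.0
eef_pos: [0.4285, 0.1794, 0.1838]
tool_rot: [-0.078, 0.997, 0.013, 0.002]
ft_force: [-0.1, 1.2, -0.2]
grip_width: 0.0857
6.0 [0.4285 0.1794 0.1838] tool shift [0.003  0.0004 0.0058] turn [0.026 0.007 0.005] [-0.1  1.2 -0.2] 0.08570087632553752
```

View pics/a2.png

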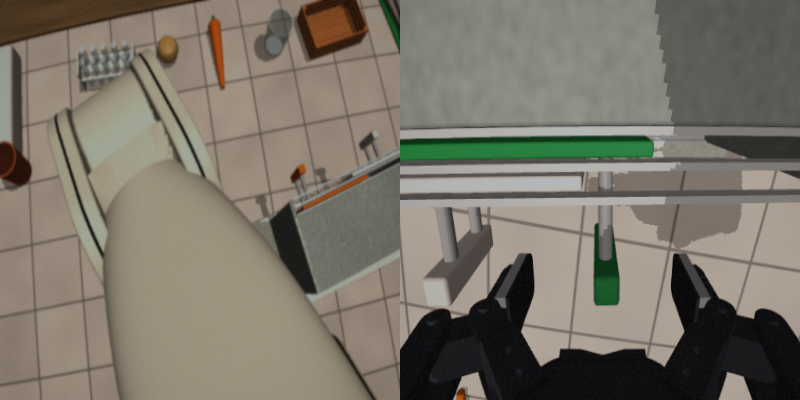

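The wrist view shows the jaws open and clear of the pull, with the green door behind the white one. I'll lift straight up and retreat, then check.

```bash
python3 -m crank '0 0 -.02 0 0 0 -1; 0 0 -.03 0 0 0 -1; 0 0 -.03 .026 0 0 -1; 0 0 -.03 0 0 0 -1; 0 0 -.02 0 0 0 -1; .03 .01 0 0 0 0 -1; .025 .02 0 0 0 0 -1; .02 .03 0 0 0 0 -1; .02 .03 0 0 0 0 -1; .02 .03 0 0 0 0 -1; .02 .03 0 0 0 0 -1; .02 .03 0 0 0 0 -1;  .02 .03 0 0 0 0 -1;  .02 .03 0 0 0 0 -1;  .02 .03 0 0 0 0 -1; 0 0 0 0 0 0 -1; 0 0 0 0 0 0 -1'
python3 - <<'E'
from h import *
t=snap('top','t3')[1]; s=snap('side','s3')[1]
ct=viewer.calibration('top')
for k in('green','orange'): print(k,blobs(t,k)[-3:])
cv2.imwrite('pics/a3.png',np.hstack([cv2.resize(t,(400,400)),cv2.resize(s,(400,400))])[:,:,::-1])
E
```

```text
clock: 7.52
eef_pos: [0.1633, 0.4217, 0.3191]
tool_rot: [-0.076, 0.997, 0.002, 0.005]
ft_force: [0.3, 0.7, -0.7]
grip_width: 0.0858
green [([486, 0, 26, 47, 314], [500.7, 21.8]), ([206, 220, 10, 11, 78], [210.3, 225.1]), ([208, 232, 94, 34, 404], [254.9, 248.7])]
orange [([0, 136, 21, 35, 117], [13.1, 154.3]), ([381, 158, 10, 10, 71], [385.9, 162.3]), ([387, 167, 85, 34, 360], [429.5, 183.7])]
```

View pics/a3.png

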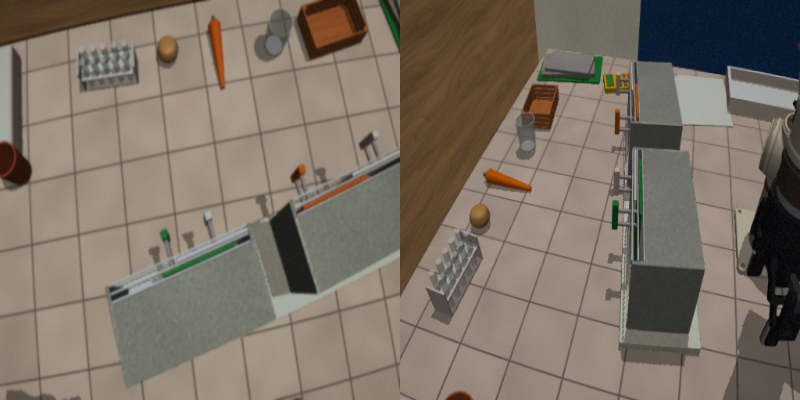

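Run:
```python
from h import *
ct=viewer.calibration('top')
a=plane(ct,(144.2,246.6),.2);b=plane(ct,(210.3,225.1),.2);print('pull shift',np.linalg.norm(a-b))
a=plane(ct,(142,280),.19);b=plane(ct,(208,258),.19);print('strip shift',np.linalg.norm(a-b))
x=cv2.imread('pics/top0.png').astype(int);y=cv2.imread('pics/t3.png').astype(int)
print('white/orange region diff',abs(x-y)[195:220,255:280].mean(),abs(x-y)[125:200,370:480].mean())
w=lambda im:[(s[0],s[1]) for s in [0]] if 0 else None
for i in(x,y):
    m=((i.min(2)>165)).astype(np.uint8)[195:225,255:285]; print(np.argwhere(m).mean(0)+[195,255],m.sum())
```

```text
pull shift 0.10635112844257574
strip shift 0.10660981116730052
white/orange region diff 1.7728 1.8000808080808082
[205.72413793 266.4137931 ] 29
[205.60714286 266.14285714] 28
```

```bash
python3 -c "
from h import *
c=viewer.calibration('top');print(np.linalg.norm(plane(c,(266.3,205.7),.2)-plane(c,(210,225),.2)))
print(order.job_done())"
```

```text
0.09202179096514856
the job is handed in; nothing more can be done
None
```

The green door is fully open behind its white neighbour. I gripped its pull, slid it along the track to the end stop, let go, lifted clear and moved the arm away. The job was handed in at about 7.6 s of robot time.

- **Green door:** the tool moved about 107.7 mm before the force rose to about 18 N at the stop. The top camera gives 106.4 to 106.6 mm of travel, about 1 mm less, which is within its calibration error. The gap between the green and white pulls now measures 92.0 mm, against 92 mm expected when fully open.
- **White door:** its pull moved less than 0.3 pixel between the before and after pictures, so it is still shut.
- **Orange door:** its pull and door sit at the same pixels as before.
- **Robot:** the gripper is open and well clear, and the wrist force reads close to zero.

No check failed.

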